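Turn the drained wax pan right way up

TASK

Two small steel wax pans with wooden handles are on the grey mat; one was left upside down to drain. Turn that one over so that it stands right way up on the mat, letting go of it only close above the mat, and leave the other pan as it is.

Things in the scene. Friction and masses are not known exactly. Their poses are not given: they have to be found in the camera images.
- pan_grip (a point): Middle of the upside-down pan's round wooden handle (18 mm thick, 82 mm long), on its axis. Own x runs along the handle to the pan's axis, 92 mm away; own z is the way the mouth faces (down at the start, up when done). The handle is square to the pan's axis, 16 mm from the plane of its underside and 30 mm from that of its rim: level, 30 mm above the mat at the start.
- pan_center (a point): Centre of that pan: on its axis, half-way up; same axes. Steel cone 46 mm high, 96 mm across the rim, 60 across the underside, about 0.35 kg. Its base is heavy (centre of mass 10 mm from the underside): standing on its rim's edge, turned about the handle over 55 degrees from mouth-down, it falls on to its base when no finger is left under the handle, going 50 to 80 mm to the side the base faced.
- spare_center (a point): Centre (on the axis, half-way up) of the other pan, exactly alike but already standing mouth-up on the mat; same axes. To be left alone.
- mat: Light grey flat mat fixed on the table, 320 mm along its own x, 600 mm along its own y, 4 mm thick; the origin is the centre of its underside, at the table top. A small beaker (75 mm high, at the far side) and a flat copper blank (5 mm) also lie on it, between the pans.
Things that resemble listed ones, but are neither listed nor needed, are in the scene too. What is shaped like the part that bears pan_grip but green or orange is not meant.

How it is judged:
By the outcome, as a careful person would: the job done as asked, in the order asked, and still so for the second after the job is handed in, with the robot touching nothing.
It also fails if it takes over 38 s, if anything falls off the work surface, if the arm or the gripper's body presses on something with over 40 N, if the wrist force passes 120 N, or if a joint passes its speed limit or range.

ROBOT

A 6-joint arm with a two-finger parallel gripper is mounted at the origin on the work surface. World frame = base frame: x ahead of the robot, y to its left, z up, the work surface at z = 0. Lengths are in mm, angles in degrees, forces in N, time in s.
With the tool pointing down it reaches from about 350 to 850 mm from the base axis. Payload 8.1 kg.
Tool frame: the origin (TCP) lies at the very end of the fingers, on their centre line; the grasp point (between the pads) lies 19 mm behind it; z points along the fingers, y is the direction in which the jaws open and shut (so a half turn about z gives the same grasp; the last joint's range is limited). The gripper opens to 85 mm and grips with 20 to 120 N. Pads are 22 mm wide; open, the fingers measure 114 mm over their backs; the gripper's body (76 mm by 85 mm) begins 54 mm behind the grasp point. The pads swing forward as they close: fully open they stand 13 mm farther back than shut.
Start: joints at [59.622, 7.471, 85.268, -0, 87.261, -4.893], TCP at [258.146, 541.632, 193.492] pointing down, gripper open.
Joint ranges: [-169.43, 169.43], [-51.17, 129.36], [1.28, 143.12], [-76.62, 256.62], [0, 156.53], [-152.29, 152.29]. Speed limits (degrees/s): [136.94, 136.94, 159.86, 180, 180, 180].

INTERFACE

Orientations are given as [roll, pitch, yaw] about the fixed x, y, z axes, in that order (R = Rz(yaw) Ry(pitch) Rx(roll)).
In Python, from bench import r gives the robot as it stands.
- The arm moves only by the shell command python3 -m crank 'ROWS' [OPENING] [FORCE]. ROWS is JSON, a list that holds one entry, the list of rows, each a list of 6 numbers: the shift along the tool's x, y, z in m, then the turn, a rotation vector about the tool's x, y, z in rad. A call has 1 to 10 rows; each row is the pose to reach, as a shift and turn from the pose measured when the call began, along the tool's axes at that moment; what a row does not reach only later rows make up. A row lasts 1/8 s, in which the tool goes at most 62.5 mm and 10.7 degrees, less where a joint would pass 70% of its speed; a pose out of reach is approached as far as the arm can. A call with a gripper value outside its range is refused whole. OPENING is the closure, from 0 (fully open) to 1 (shut), set as the call begins (- or left out, the last holds). The fingers move at their own pace and stop on an object; FORCE is the grip in N (left out, the last holds). Time passes only in rows, so rows that repeat a pose let the fingers close. It gives the time, the measured TCP pose, the force and the opening at its end, in the units of the state.
- r.sense(): the state, without advancing time (a new reading comes with each control period).
- r.snapshot(name): name is "scene" or "top" or "wrist"; returns (picture, depth): 384x512x3 uint8, blue, green, red; 384x512 float32, mm along the optical axis (not along the pixel's ray), 0 where there is no reading.
- r.get_calibration(name): a dict with "mtx" (3x3 intrinsics, pixels), "k1" (the pictures are not rectified: a ray, as slopes to the right and down, at radius r is drawn at 1 + k1 r^2 times it, then the intrinsics apply), "cam_to_world" (4x4, takes a point from camera to world coordinates). Camera axes: x right, y down, z forward; pixel columns grow to the right and rows downward; lengths in mm; the calibration is good to about 2 mm. A picture is of the moment at which its call begins: read the wrist's pose just before it. get_calibration takes no time and is no camera call; for the wrist camera it gives the pose at the moment of the call.
- r.hand_in(): hands the job in, once; it reports no verdict.
Trained networks look in the newest picture that a camera, given by its name, has taken for a name from the list of things; names that differ only in an ending like _2 or _b are one class to them, and where a whole thing is asked for, a point or a joint stands for the part that bears it (a point fixed in the world has none). Each returns a list of dicts, best first, with "conf" (0 to 1); they miss things now and then, are a little off and sometimes report something else, mostly with a low value. They report only what shows in the picture. A call takes as long as a camera call. They do not tell look-alikes from the thing itself.
- r.look_for(thing, camera): "extent" ([left, top, right, bottom] in pixels, round what is visible of it).
- r.landmark_of(thing, camera): "pixel" ([column, row] in pixels: a listed point, or the origin of a listed thing).
The state is a dict: "time": time; "joint_pos": joint angles; "qd": joint speeds; "joint_efforts": joint torques, N m; "tool_pos": TCP position; "tcp_rot": TCP orientation; "ft_force": force on the tool from outside, world axes, zero at the start; "wrist_torque": the same for the moment, N m; "finger_gap": finger opening in mm.
Only numpy, scipy, OpenCV 4.12 (cv2) and the standard library are available. Lean on these libraries where they do the work, as an engineer would, in place of code of your own. Each camera call takes 0.05 s, during which the arm holds its last target.

## Working session

There is one attempt and no reset: what is moved stays moved. The work goes in short steps, Python scripts to look and compute and a shell command to move; the robot and the scene stay as the last step left them, time stands still between calls to the robot, and variables do not carry over. Pictures are saved under pics/ and viewed, and the job is handed in when it is done.

```bash
ls; mkdir -p pics; python3 - <<'E'
from bench import r
import cv2,numpy as np
print(r.sense())
for c in ["scene","top"]:
    p,d=r.snapshot(c); cv2.imwrite(f"pics/{c}0.png",p); np.save(f"{c}0.npy",d)
    for t in ["pan_grip","pan_center","spare_center","mat"]:
        print(c,t,r.landmark_of(t,c)); 
    k=r.get_calibration(c); print(k)
E
```

```text
pics
{'time': 0.0, 'joint_pos': array([ 5.96222388e+01,  7.51337511e+00,  8.53286107e+01,  1.54612753e-03,
        8.72631980e+01, -4.89238757e+00]), 'qd': array([ 0.0172243 , -0.02557342, -0.00712946,  0.0523181 , -0.00760565,
        0.02060263]), 'joint_efforts': array([-2.92424345e-03, -5.69426250e+01, -5.00522053e+01, -3.36567300e-04,
        1.58741319e-02, -2.13830191e-06]), 'tool_pos': array([257.81757096, 541.09792523, 192.46898691]), 'tcp_rot': array([-1.79895331e+02, -1.05091473e-02,  1.54514542e+02]), 'ft_force': array([ 0.06917004, -0.24150161,  0.60489919]), 'wrist_torque': array([-0.04650264, -0.02262665,  0.07158667]), 'finger_gap': 85.30598337157149}
scene pan_grip [{'pixel': [305.1, 150.4], 'conf': 0.74}, {'pixel': [275.5, 114.9], 'conf': 0.63}, {'pixel': [152.6, 209.6], 'conf': 0.59}]
scene pan_center [{'pixel': [329.6, 173.4], 'conf': 0.94}, {'pixel': [261.1, 100.0], 'conf': 0.61}, {'pixel': [111.7, 220.6], 'conf': 0.58}]
scene spare_center [{'pixel': [256.4, 286.3], 'conf': 0.58}]
scene mat [{'pixel': [293.3, 221.6], 'conf': 0.57}]
{'mtx': array([[357.25851185,  
[... 750 characters left out ...]
, {'pixel': [175.0, 145.0], 'conf': 0.56}]
top spare_center [{'pixel': [328.3, 123.2], 'conf': 0.62}]
top mat [{'pixel': [246.0, 140.7], 'conf': 0.94}]
{'mtx': array([[460.89771155,   0.        , 252.25768343],
       [  0.        , 460.89771155, 192.63423831],
       [  0.        ,   0.        ,   1.        ]]), 'k1': -0.16099070975013977, 'cam_to_world': array([[ 3.01276423e-02, -9.95247638e-01,  9.25983976e-02,
         3.09221295e+02],
       [-9.99530438e-01, -2.94796844e-02,  8.35769627e-03,
        -1.79984031e+01],
       [-5.58820594e-03, -9.28067146e-02, -9.95668462e-01,
         1.09400467e+03],
       [ 0.00000000e+00,  0.00000000e+00,  0.00000000e+00,
         1.00000000e+00]])}
```

View pics/scene0.png

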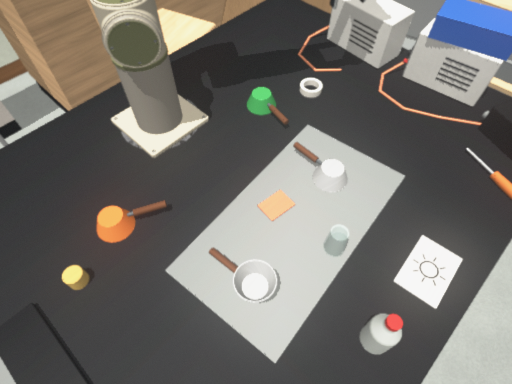

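View pics/top0.png

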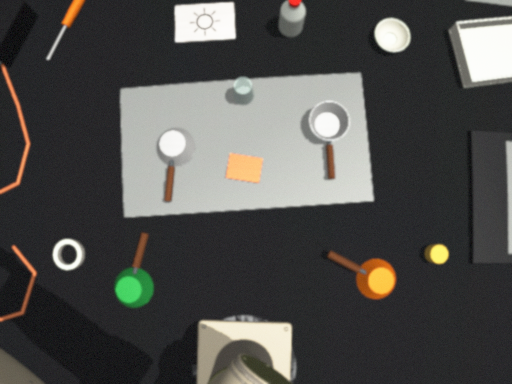

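The upside-down pan on the mat shows at top (169,184) for the handle and (175,146) for the body, and at scene (305,150) and (330,174). The upright spare is at top (329,123). The green and orange pans off the mat are look-alikes.

```bash
cat > h.py <<'E'
import numpy as np, cv2
from bench import r
def ray(c,px,k=None):
    k=k or r.get_calibration(c)
    M=k["mtx"]; x=(px[0]-M[0,2])/M[0,0]; y=(px[1]-M[1,2])/M[1,1]
    u=np.array([x,y]); s=u.copy()
    for _ in range(20): s=u/(1+k["k1"]*(s@s))
    T=k["cam_to_world"]; return T[:3,3],T[:3,:3]@np.array([s[0],s[1],1.])
def onz(c,px,z,k=None):
    o,d=ray(c,px,k); return o+d*(z-o[2])/d[2]
def dep(c,px,d,k=None):
    o,v=ray(c,px,k); return o+v*np.median(d[int(px[1])-1:int(px[1])+2,int(px[0])-1:int(px[0])+2])
E
python3 - <<'E'
from h import *
np.set_printoptions(precision=1,suppress=True)
D={c:np.load(c+"0.npy") for c in ["scene","top"]}
for c,n,px,z in [("top","grip",(169.4,183.7),34),("scene","grip",(305.1,150.4),34),("top","cen",(175,145),27),("scene","cen",(329.6,173.4),27),
 ("top","base",(172,143.5),50),("scene","spare",(256.4,286.3),27),("top","spare",(328.3,123.2),27),("top","spgrip",(330.5,161),34-14+0),
 ("top","mat",(246,140.7),0),("top","c1",(121,88),4),("top","c2",(361,73),4),("top","c3",(373,201),4),("top","c4",(125,217),4)]:
    print(c,n,onz(c,px,z),dep(c,px,D[c]))
# handle by colour in both
for c,b in [("top",(155,165,185,210)),("scene",(288,138,325,172))]:
    im=cv2.imread(f"pics/{c}0.png"); x0,y0,x1,y1=b
    s=im[y0:y1,x0:x1].astype(int); m=(s[...,2]-s[...,0]>25)
    ys,xs=np.nonzero(m); P=np.c_[xs+x0,ys+y0].astype(float)
    mu=P.mean(0); u=np.linalg.svd(P-mu)[2][0]; t=(P-mu)@u
    for q in (t.min(),(t.min()+t.max())/2,t.max()): print(c,"handle",mu+u*q,onz(c,mu+u*q,34))
E
```

```text
top grip [423.  184.4  34. ] [422.2 183.1  41. ]
scene grip [421.5 188.7  34. ] [425.1 183.   41.6]
top cen [516.1 177.   27. ] [511.9 173.   48.9]
scene cen [517.3 176.1  27. ] [524.9 159.8  49.4]
top base [515. 180.  50.] [515.1 180.   49.9]
scene spare [ 590.  -184.7   27. ] [ 586.3 -180.8   12. ]
top spare [ 579.4 -184.6   27. ] [ 583.6 -187.2   10.4]
top spgrip [ 489.7 -191.8   20. ] [ 488.5 -190.5   27.6]
top mat [536.4  10.1   0. ] [535.6  10.    4. ]
top c1 [662.2 325.4   4. ] [663.8 327.   -1. ]
top c2 [ 716.8 -269.8    4. ] [ 718.8 -271.    -1.2]
top c3 [ 399.  -298.5    4. ] [ 399.3 -299.4    0.5]
top c4 [342.9 294.5   4. ] [342.9 295.    2.1]
top handle [171.1 165.8] [465.2 182.5  34. ]
top handle [169.2 183.4] [423.8 185.   34. ]
top handle [167.2 200.9] [382.7 187.6  34. ]
scene handle [294.1 142.9] [381.2 188.9  34. ]
scene handle [305.  151.1] [423.1 186.5  34. ]
scene handle [316.  159.3] [463.5 184.2  34. ]
```

```bash
cat >> h.py <<'E'
from scipy.spatial.transform import Rotation as Ro
np.set_printoptions(precision=4,suppress=True)
def R_of(t,x):
    t=np.array(t,float);t/=np.linalg.norm(t); x=np.array(x,float); x-=t*(x@t); x/=np.linalg.norm(x)
    return Ro.from_matrix(np.c_[x,np.cross(t,x),t])
def delta(p,R,s=None):
    s=s or r.sense(); R0=Ro.from_euler('xyz',s['tcp_rot'],degrees=True)
    sh=R0.inv().apply(np.array(p)-s['tool_pos'])/1000; rv=(R0.inv()*R).as_rotvec()
    print("delta",sh,rv,"rows>=",max(np.linalg.norm(sh)/.0625,np.degrees(np.linalg.norm(rv))/10.7)); return sh,rv
E
python3 - <<'E'
from h import *
a=np.radians(176.3)
delta([400,188,230],R_of([0,0,-1],[np.cos(a),np.sin(a),0]))
E
```

```text
delta [-0.2802 -0.2582 -0.0365] [-0.0001  0.     -0.3802] rows>= 6.123858312786684
```

```bash
python3 -m crank '[[[-0.035,-0.032,-0.005,0,0,-0.048],[-0.070,-0.064,-0.009,0,0,-0.095],[-0.105,-0.096,-0.014,0,0,-0.143],[-0.140,-0.129,-0.018,0,0,-0.19],[-0.175,-0.161,-0.023,0,0,-0.238],[-0.210,-0.193,-0.027,0,0,-0.285],[-0.245,-0.226,-0.032,0,0,-0.333],[-0.280,-0.258,-0.036,0,0,-0.38]]]' 0
python3 -c "
from h import *
s=r.sense();print(s['joint_pos'],s['tool_pos'],s['tcp_rot'],s['time'])"
```

```text
time: 1.5
tool_pos: [400.3, 186.8, 230.0]
tcp_rot: [180.0, 0.1, 176.4]
ft_force: [0.6, 0.7, 0.2]
finger_gap: 85.7
[ 18.3657 -18.5276 105.8289  -0.0014  92.6412 -68.0217] [400.3252 186.8417 229.9945] [179.9798   0.0538 176.3874] 1.5
```

```bash
python3 -m crank '[[[0,0,0,0,-0.15,0],[0,0,0,0,-0.3,0],[0,0,0,0,-0.45,0],[0,0,0,0,-0.6,0],[0,0,0,0,-0.6,0]]]'
python3 -c "
from h import *
s=r.sense();print(s['joint_pos'],s['tool_pos'],s['tcp_rot'],s['time'])"
```

```text
time: 2.12
tool_pos: [402.2, 192.4, 225.6]
tcp_rot: [-179.4, 34.0, 176.8]
ft_force: [-0.0, -0.6, 0.1]
finger_gap: 85.5
[ 38.8596 -51.0627 133.7475 -23.5914  72.5986 -45.6132] [402.207  192.3748 225.5633] [-179.4102   33.9702  176.8062] 2.125
```

```bash
cat > kin.py <<'E'
import numpy as np
from scipy.spatial.transform import Rotation as Ro
from scipy.optimize import least_squares
def E(ax,a): return Ro.from_euler(ax,a,degrees=True).as_matrix()
DATA=[([59.622,7.471,85.268,0,87.261,-4.893],[258.146,541.632,193.492],[180,0,154.515]),
([18.3657,-18.5276,105.8289,-.0014,92.6412,-68.0217],[400.3252,186.8417,229.9945],[179.9798,.0538,176.3874]),
([38.8596,-51.0627,133.7475,-23.5914,72.5986,-45.6132],[402.207,192.3748,225.5633],[-179.4102,33.9702,176.8062])]
S4=1;S6=1
def fk(q,P,s4=None,s6=None):
    s4=s4 or S4; s6=s6 or S6
    a1,d1,A,Bx,Bz,off,L=P
    R=E('z',q[0]); p=np.array([0,0,d1])+R@[a1,off,0]
    R=R@E('y',q[1]); p=p+R@[0,0,A]
    R=R@E('y',q[2]); p=p+R@[Bx,0,Bz]
    R=R@E('z',s4*q[3])@E('y',q[4])@E('z',s6*q[5]); p=p+R@[0,0,L]
    return p,R@E('z',-90)
E
python3 - <<'E'
from kin import *
for s4 in (1,-1):
  for s6 in (1,-1):
    print(s4,s6,[np.degrees(np.linalg.norm(Ro.from_matrix(fk(q,np.ones(7),s4,s6)[1].T@Ro.from_euler('xyz',e,degrees=True).as_matrix()).as_rotvec())) for q,p,e in DATA])
def f(P): return np.concatenate([fk(q,P)[0]-p for q,p,e in DATA]+[(P-np.array([0,400,400,0,400,50,250]))*1e-3])
s=least_squares(f,[0,400,400,0,400,50,250]); print(s.x,s.fun[:9])
E
```

```text
1 1 [np.float64(180.0), np.float64(179.9999252978037), np.float64(179.99999423515547)]
1 -1 [np.float64(170.214), np.float64(43.95652529783084), np.float64(88.77360576484857)]
-1 1 [np.float64(180.0), np.float64(179.99994567330495), np.float64(166.25172001577894)]
-1 -1 [np.float64(170.214), np.float64(43.95665441157234), np.float64(84.77049640287926)]
[3.82690470e-02 3.18027125e+02 3.69080712e+02 6.15108050e+01
 5.53359196e+02 5.11996911e+01 4.02597482e+02] [ 3.91979129e-04 -1.10786718e-04  1.59755085e-03 -4.00001812e-04
 -3.20141480e-04 -1.47866213e-03 -6.39249839e-05  6.81511878e-04
 -3.69158359e-05]
```

```bash
sed -i "s/E('z',-90)/E('z',90)/" kin.py; cat >> kin.py <<'E'
def fit():
    P0=np.array([0,320,370,60,500,51,350.])
    f=lambda P: np.concatenate([fk(q,P)[0]-p for q,p,e in DATA]+[(P-P0)*1e-4])
    return least_squares(f,P0)
LO=np.array([-169.43,-51.17,1.28,-76.62,0,-152.29]);HI=np.array([169.43,129.36,143.12,256.62,156.53,152.29])
P=None
def ik(p,R,q0=None,n=12,seed=0):
    """list of distinct solutions within range"""
    global P
    if P is None: P=fit().x
    R=R.as_matrix() if hasattr(R,'as_matrix') else R
    rng=np.random.default_rng(seed); out=[]
    def f(q):
        a,b=fk(q,P); return np.r_[a-p,300*Ro.from_matrix(R.T@b).as_rotvec()]
    for i in range(n):
        st=np.array(q0) if (q0 is not None and i==0) else rng.uniform(LO*.9,HI*.9)
        if i: st[0]=np.degrees(np.arctan2(p[1],p[0]))+rng.normal()*30; 
        s=least_squares(f,np.clip(st,LO+.5,HI-.5),bounds=(LO,HI))
        if s.cost<.05 and not any(np.abs(s.x-o).max()<1 for o in out): out.append(s.x)
    return out
E
python3 - <<'E'
from kin import *
s=fit(); J=s.jac[:9]; print(s.x,np.sqrt(np.diag(np.linalg.inv(J.T@J))),s.fun[:9])
E
python3 - <<'E'
from kin import *; from h import *
h=np.array([np.cos(np.radians(-4)),np.sin(np.radians(-4)),0])
for p in (25,30,35,40,45,50,55,60,70,90):
    e=np.radians(p); t=h*np.cos(e)-np.array([0,0,np.sin(e)]); x=-h*np.sin(e)-np.array([0,0,np.cos(e)])
    g=np.array([427,185,34.])
    for x in (x,-x):
        for q in ik(g+19*t,R_of(t,x)): print(p,q)
E
```

```text
[-1.24590010e-03  3.18101050e+02  3.69098866e+02  6.16005032e+01
  5.53400644e+02  5.11999418e+01  4.02599449e+02] [17.04586329 39.22686448  9.17575961 47.06379172 17.87682718  0.68569893
  2.90580876] [ 1.55064354e-04 -1.91130853e-05 -2.07629500e-05 -1.53315002e-04
  2.59109177e-05  4.53560225e-05  1.44652936e-05  1.02245019e-04
 -2.45740854e-05]
60 [ 30.5225 -29.4228 142.4761 -24.0301  44.0957 -41.4623]
60 [ 30.5225 -29.4228 142.4761 -24.0301  44.0957 138.5377]
70 [ 24.9371 -22.131  134.2619 -12.3203  50.856  -54.6966]
70 [ 24.9371 -22.131  134.2619 -12.3203  50.856  125.3034]
90 [ 17.1082  -3.9059 116.4123  -0.      67.4936 -68.8918]
90 [ 17.1082  -3.9059 116.4123  -0.      67.4936 111.1082]
```

```bash
python3 - <<'E'
from kin import *; from h import *
k=r.get_calibration("wrist"); s=r.sense(); R0=Ro.from_euler('xyz',s['tcp_rot'],degrees=True)
print("cam in tool",R0.inv().apply(k["cam_to_world"][:3,3]-s["tool_pos"]))
def pose(g,az,e,flip):
    h=np.array([np.cos(np.radians(az)),np.sin(np.radians(az)),0]);e=np.radians(e)
    t=h*np.cos(e)-np.array([0,0,np.sin(e)]); x=-h*np.sin(e)-np.array([0,0,np.cos(e)])
    return np.array(g)+19*t,R_of(t,x*flip)
for c in ([480,180],[520,180],[560,200],[600,200],[620,200],[540,130]):
  for az in range(-120,150,30):
    h=np.array([np.cos(np.radians(az)),np.sin(np.radians(az))])
    g=np.r_[np.array(c)-92*h,34]
    o=[]
    for fl in (1,-1):
        qs=ik(*pose(g,az,30,fl),n=5)
        o+=[(fl,np.round(q)) for q in qs]
    if o:
        tau=np.radians(40); hg=122*np.sin(tau)+16*np.cos(tau)+4
        g2=np.r_[np.array(c)-(92*np.cos(tau)-0)*h,hg]
        o2=[(fl,np.round(q)) for fl in (1,-1) for q in ik(*pose(g2,az,10,fl),n=5)]
        print(c,az,"GRASP",o,"DROP",o2)
E
```

```text
cam in tool [  79.9981   -0.4448 -180.1751]
[480, 180] -120 GRASP [(1, array([ 35.,  75.,  28., -29., 130.,  57.])), (-1, array([  35.,   75.,   28.,  -29.,  130., -123.]))] DROP [(1, array([ 36.,  90.,  10., -51., 149.,  39.])), (-1, array([  36.,   90.,   10.,  -51.,  149., -141.]))]
[480, 180] -90 GRASP [(1, array([ 48.,  55.,  61., -38., 110.,  50.])), (-1, array([  48.,   55.,   61.,  -38.,  110., -130.]))] DROP [(1, array([ 49.,  64.,  54., -52., 125.,  45.])), (-1, array([  49.,   64.,   54.,  -52.,  125., -135.]))]
[480, 180] -60 GRASP [(1, array([ 59.,  35.,  93., -49.,  91.,  47.]))] DROP [(1, array([ 61.,  44.,  89., -61., 105.,  49.]))]
[480, 180] -30 GRASP [(1, array([ 67.,  13., 125., -64.,  72.,  46.]))] DROP [(1, array([ 70.,  24., 122., -76.,  87.,  57.]))]
[480, 180] 60 GRASP [(1, array([-44.,   2., 138.,  60.,  76., 130.])), (-1, array([-44.,   2., 138.,  60.,  76., -50.]))] DROP [(1, array([-48.,  16., 134.,  69.,  90., 118.])), (-1, array([-48.,  16., 134.,  69.,  90., -62.]))]
[480, 180] 90 GRASP [(1, array([-32.,  27., 105.,  47.,  90., 128.])), (-1, array([-32
[... 5380 characters left out ...]
]))] DROP []
[540, 130] 60 GRASP [(1, array([-43.,  12., 126.,  60.,  76., 132.])), (-1, array([-43.,  12., 126.,  60.,  76., -48.]))] DROP [(1, array([-46.,  24., 123.,  71.,  91., 122.])), (-1, array([-46.,  24., 123.,  71.,  91., -58.]))]
[540, 130] 90 GRASP [(1, array([-33.,  36.,  92.,  46.,  94., 131.])), (-1, array([-33.,  36.,  92.,  46.,  94., -49.]))] DROP [(1, array([-35.,  45.,  88.,  58., 107., 129.])), (-1, array([-35.,  45.,  88.,  58., 107., -51.]))]
[540, 130] 120 GRASP [(1, array([-21.,  58.,  57.,  36., 114., 128.])), (-1, array([-21.,  58.,  57.,  36., 114., -52.]))] DROP [(1, array([-22.,  66.,  50.,  50., 128., 134.])), (-1, array([-22.,  66.,  50.,  50., 128., -46.]))]
```

```bash
python3 - <<'E'
from h import *; from kin import ik
p=[427,185,110];R=Ro.from_euler('xyz',[180,0,84],degrees=True)
delta(p,R); print(ik(np.array(p),R,n=4))
p=[427,185,15];R=Ro.from_euler('xyz',[180,0,-4],degrees=True); print(ik(np.array(p),R,n=4))
E
```

```text
delta [ 0.0437 -0.0049  0.11  ] [0.4709 0.4638 1.5645] rows>= 9.094535867963119
[array([ 17.1082, -10.6585, 111.8926,  -0.    ,  78.7659,  23.1082])]
[array([ 17.1082,  -3.9059, 116.4123,  -0.    ,  67.4936, 111.1082])]
```

```bash
python3 -m crank '[[[0.0044,-0.0005,0.011,0.047,0.046,0.156],[0.0087,-0.001,0.022,0.094,0.093,0.313],[0.0131,-0.0015,0.033,0.141,0.139,0.469],[0.0175,-0.002,0.044,0.188,0.186,0.626],[0.0218,-0.0025,0.055,0.235,0.232,0.782],[0.0262,-0.003,0.066,0.283,0.278,0.939],[0.0306,-0.0034,0.077,0.33,0.325,1.095],[0.035,-0.0039,0.088,0.377,0.371,1.252],[0.0393,-0.0044,0.099,0.424,0.417,1.408],[0.0437,-0.0049,0.11,0.471,0.464,1.5645]]]'
python3 - <<'E'
from h import *
delta([427,185,60],Ro.from_euler('xyz',[180,0,-4],degrees=True))
E
```

```text
time: 3.38
tool_pos: [429.4, 185.1, 112.1]
tcp_rot: [180.0, -0.3, 83.7]
ft_force: [0.6, -0.1, 0.8]
finger_gap: 85.4
delta [-0.0007 -0.0024  0.0521] [-0.0034 -0.0046  1.53  ] rows>= 8.19271255624324
```

```bash
python3 -m crank '[[[0,-0.002,0.003,0,0,0.17],[0,-0.002,0.006,0,0,0.34],[0,-0.002,0.009,0,0,0.51],[0,-0.002,0.012,0,0,0.68],[0,-0.002,0.015,0,0,0.85],[0,-0.002,0.018,0,0,1.02],[-0.001,-0.002,0.02,0,0,1.19],[-0.001,-0.002,0.02,0,0,1.36],[-0.001,-0.002,0.02,-0.003,-0.004,1.53]]]'
python3 - <<'E'
from h import *
k=r.get_calibration("wrist");p,d=r.snapshot("wrist");cv2.imwrite("pics/w1.png",p)
for x in r.landmark_of("pan_grip","wrist"): print(x,onz("wrist",x["pixel"],34,k),dep("wrist",x["pixel"],d,k))
s=r.sense();print(s['joint_pos'],s['tool_pos'],s['tcp_rot'])
im=p; sl=im.astype(int); m=((sl[...,2]-sl[...,0]>25)&(sl[...,1]<100)).astype(np.uint8)
n,l,st,c=cv2.connectedComponentsWithStats(m); print([(st[i],c[i]) for i in range(1,n) if st[i][4]>150])
E
```

```text
time: 4.5
tool_pos: [429.6, 184.5, 94.4]
tcp_rot: [-179.8, -0.1, -4.4]
ft_force: [-0.1, 0.4, 0.4]
finger_gap: 85.0
{'pixel': [259.5, 202.1], 'conf': 0.89} [426.9087 184.8354  34.    ] [429.9039 184.5578  42.7575]
[ 16.8434  -9.6901 112.7543   0.1423  76.7242 110.998 ] [429.4678 184.5312  94.2402] [-179.7948   -0.1478   -4.1873]
[(array([ 248,  154,   23,   98, 1972], dtype=int32), array([259.4473, 202.146 ])), (array([199, 316,  23,  48, 703], dtype=int32), array([209.9303, 337.2859]))]
```

View pics/w1.png

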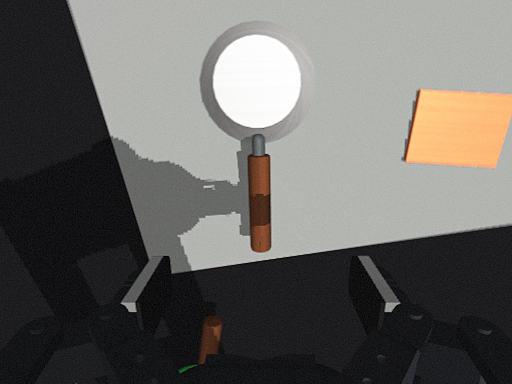

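```bash
python3 -m crank '[[[0,0,0.03,0,0,0],[-0.001,0,0.06,0,0,0],[-0.001,0,0.079,0,0,0],[-0.001,0,0.079,0,0,0]]]' && python3 -m crank '[[[0,0,0,0,0,0],[0,0,0,0,0,0],[0,0,0,0,0,0],[0,0,0,0,0,0],[0,0,0,0,0,0]]]' 1 100
```

```text
time: 5.1
tool_pos: [428.4, 184.4, 14.8]
tcp_rot: [-179.8, -0.0, -4.0]
ft_force: [0.2, 0.9, -0.2]
finger_gap: 85.3
time: 5.72
tool_pos: [428.4, 184.4, 14.9]
tcp_rot: [-179.8, -0.0, -4.0]
ft_force: [0.7, -0.3, 0.2]
finger_gap: 0.2
```

```bash
python3 - <<'E'
from h import *
p,d=r.snapshot("wrist");cv2.imwrite("pics/w2.png",p)
p2,d=r.snapshot("scene");cv2.imwrite("pics/s2.png",cv2.resize(p2[100:260,230:430],None,fx=3,fy=3))
E
```

```text
(no output)
```

View pics/w2.png

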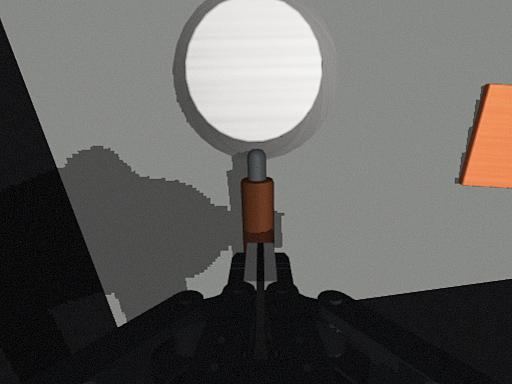

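View pics/s2.png

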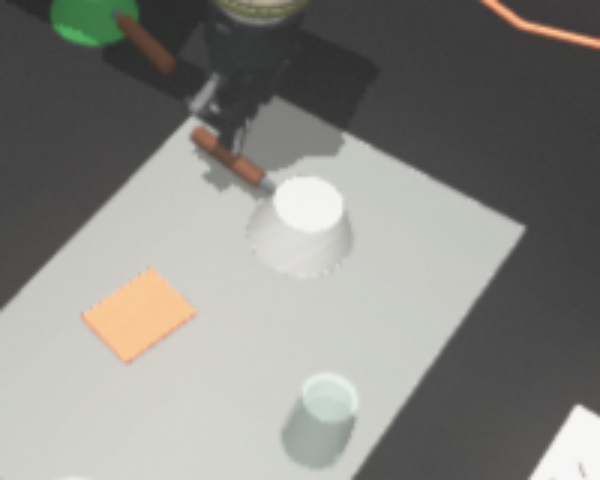

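```bash
python3 - <<'E'
from h import *
k=r.get_calibration("wrist");p,d=r.snapshot("wrist"); s=r.sense(); print(s['tool_pos'],s['finger_gap'],s['time'])
for px in [(258,190),(258,220),(258,228),(258,235),(258,240),(252,246),(252,252),(252,260),(268,246),(268,252),(268,260),(255,270),(270,270),(260,290)]: print(px,p[px[1],px[0]],d[px[1],px[0]],dep("wrist",px,d,k))
k=r.get_calibration("scene");p,d=r.snapshot("scene")
for px in [(302,148),(304,150),(306,150),(307,152),(308,150),(309,148),(308,146),(308,144),(300,147),(314,157)]: print(px,p[px[1],px[0]],dep("scene",px,d,k))
E
```

```text
[428.3099 184.4285  14.7315] 0.04316475393814388 5.875
(258, 190) [ 37  60 103] 158.53444 [462.6146 182.4497  42.7559]
(258, 220) [ 40  60 101] 164.77501 [446.0528 183.6558  42.9831]
(258, 228) [33 52 97] 166.52719 [441.1601 184.0187  42.3639]
(258, 235) [19 28 51] 166.81062 [437.3343 184.2917  43.0062]
(258, 240) [15 29 51] 167.47311 [434.1275 184.5302  42.5283]
(252, 246) [66 69 69] 149.338 [439.8015 186.8638  60.3369]
(252, 252) [64 65 63] 143.52214 [439.861  186.6845  66.5288]
(252, 260) [61 62 61] 137.3857 [439.7968 186.4839  73.8208]
(268, 246) [70 68 70] 150.68692 [439.3153 179.1181  60.4328]
(268, 252) [69 67 70] 143.60349 [439.3813 179.2448  66.5922]
(268, 260) [65 63 67] 136.53139 [439.4508 179.3992  74.0704]
(255, 270) [65 67 64] 129.81018 [439.6095 185.0094  81.9569]
(270, 270) [65 67 68] 129.801 [439.1594 178.7455  81.9258]
(260, 290) [22 27 19] 124.03147 [435.4889 183.1744  90.2523]
(302, 148) [ 69  81 109] [413.4521 183.6516  41.8906]
(304, 150) [ 66  81 105] [422.1774 181.6884  42.0472]
(306, 150) [75 81 93] [427.0458 184.07    43.9062]
(307, 152) [ 70  84 109] [432.281  182.4961  41.0441]
(308, 150) [132 137 136] [436.0468 179.6316  54.7069]
(309, 148) [128 131 130] [437.0153 181.2804  62.2342]
(308, 146) [113 115 115] [435.5071 176.9331  72.6355]
(308, 144) [85 86 86] [435.3867 175.3843  81.6791]
(300, 147) [ 84 110 161] [407.1234 182.6208  41.962 ]
(314, 157) [ 89 115 162] [457.6912 181.1161  41.8167]
```

```bash
python3 - <<'E'
from h import *
k=r.get_calibration("wrist");p,d=r.snapshot("wrist")
for c in (250,254,266,270):
  for y in range(240,248): 
    o,v=ray("wrist",(c,y),k); print(c,y,p[y,c],(o+v*d[y,c]))
k=r.get_calibration("scene");p,d=r.snapshot("scene")
for y in range(142,154):
  for x in range(304,313):
    o,v=ray("scene",(x,y),k);q=o+v*d[y,x]
    if q[2]>48 and q[2]<66: print(x,y,q,p[y,x])
E
```

```text
250 240 [21 28 51] [434.2621 188.8871  42.1685]
250 241 [13 26 50] [433.716  188.9275  42.282 ]
250 242 [34 38 52] [432.2597 189.1051  40.5505]
250 243 [68 68 62] [439.2483 188.0129  55.8402]
250 244 [69 70 68] [439.2129 187.9803  56.8704]
250 245 [65 65 63] [440.0543 187.8175  59.6233]
250 246 [67 68 68] [439.4155 187.8761  59.427 ]
250 247 [69 71 68] [439.6462 187.8057  60.9314]
254 240 [10 24 45] [434.2295 186.6904  42.4126]
254 241 [16 25 49] [434.0243 186.6885  43.2199]
254 242 [29 35 52] [432.8127 186.8091  41.9798]
254 243 [68 67 64] [439.643  185.9545  56.91  ]
254 244 [72 68 69] [439.9723 185.8907  58.6565]
254 245 [66 67 61] [439.8436 185.8827  59.4729]
254 246 [68 70 70] [439.9405 185.8478  60.7212]
254 247 [62 59 60] [439.8777 185.8324  61.6419]
266 240 [19 29 54] [433.2741 180.1726  41.3853]
266 241 [12 27 49] [432.6622 180.2121  41.3718]
266 242 [32 38 55] [432.0507 180.2516  41.3622]
266 243 [69 67 64] [439.0799 180.0255  56.6066]
266 244 [73 72 74] [438.9219 180.0475  57.3808]
266 245 [64 65 66] [439.2593 180.0518  59.119 ]
266 246 [69 68 69] [439.8432 180.0471  61.31
[... 626 characters left out ...]
 73]
305 148 [430.816  171.3305  65.592 ] [58 60 62]
306 148 [432.9128 172.9245  65.9155] [62 61 62]
307 148 [433.252  177.3567  62.5293] [84 84 84]
308 148 [436.0331 177.8497  64.2937] [137 140 139]
309 148 [438.5399 178.7693  65.4925] [129 132 132]
310 148 [438.1095 184.5531  60.3922] [ 99 101 100]
311 148 [438.622  188.8267  57.2718] [119 122 122]
305 149 [430.6714 172.3905  60.5646] [63 66 76]
306 149 [432.9266 173.7538  61.2056] [66 66 69]
307 149 [433.6755 177.5484  58.6504] [91 92 92]
308 149 [436.7467 177.5811  61.0337] [136 138 138]
309 149 [438.0456 180.5041  59.632 ] [125 128 128]
307 150 [433.3983 178.8827  53.2403] [106 109 111]
308 150 [438.1405 176.2033  59.2146] [134 138 138]
```

The fingers shut above the handle. Both cameras put the real fingertips at z≈56 while the reported TCP is at 15, so the fingers end about 41 mm short of the reported TCP. I'll open, go 40 mm deeper, and use this offset for all later moves.

```bash
python3 -m crank '[[[0,0,0,0,0,0],[0,0,0,0,0,0],[0,0,0,0,0,0],[0,0,0,0,0,0],[0,0,0.02,0,0,0],[0,0,0.039,0,0,0],[0,0,0.039,0,0,0]]]' 0 && python3 -m crank '[[[0,0,0,0,0,0],[0,0,0,0,0,0],[0,0,0,0,0,0],[0,0,0,0,0,0],[0,0,0,0,0,0]]]' 1 110
```

```text
time: 6.9
tool_pos: [426.7, 184.0, -25.7]
tcp_rot: [-179.8, 0.2, -4.0]
ft_force: [-0.3, -0.6, 1.0]
finger_gap: 85.7
time: 7.52
tool_pos: [427.2, 184.4, -25.1]
tcp_rot: [-179.8, 0.1, -4.0]
ft_force: [-1.9, 1.3, 5.3]
finger_gap: 14.6
```

```bash
python3 - <<'E'
from h import *
k=r.get_calibration("wrist");p,d=r.snapshot("wrist"); s=r.sense(); print(s['tool_pos'],s['finger_gap'],s['ft_force'],s['time'])
cv2.imwrite("pics/w3.png",p)
for c in (236,240,244,248,270,274,278,282):
  for y in range(226,262,4):
    o,v=ray("wrist",(c,y),k); print(c,y,p[y,c],(o+v*d[y,c]))
p,d=r.snapshot("scene");cv2.imwrite("pics/s3.png",cv2.resize(p[110:210,260:380],None,fx=5,fy=5,interpolation=cv2.INTER_CUBIC))
E
```

```text
[427.1816 184.4094 -25.1311] 14.890647033943623 [-1.2775  1.2843  4.8495] 7.575
236 226 [81 83 76] [442.2023 195.7152   2.7195]
236 230 [75 72 75] [440.505  195.7669   4.1521]
236 234 [72 75 71] [437.8433 196.0759   3.4422]
236 238 [72 74 72] [435.2685 196.3556   3.0049]
236 242 [68 65 63] [433.331  196.4691   3.933 ]
236 246 [65 66 67] [439.2116 194.651   20.226 ]
236 250 [65 67 66] [438.9316 194.401   23.8152]
236 254 [62 61 61] [439.1163 194.054   28.0859]
236 258 [63 62 59] [439.2387 193.7382  32.0293]
240 226 [ 3 14 39] [457.3327 189.8817  38.148 ]
240 230 [13 19 42] [455.6822 190.0119  38.4675]
240 234 [19 31 47] [452.8981 190.4036  36.3471]
240 238 [10 21 38] [451.1847 190.5413  36.6403]
240 242 [ 9 20 36] [449.3689 190.7008  36.7413]
240 246 [12 23 41] [447.1996 190.9357  36.1746]
240 250 [ 1 10 26] [445.4397 191.0785  36.4546]
240 254 [ 6 11 33] [443.6259 191.2316  36.6501]
240 258 [13 15 32] [441.7386 191.3987  36.7341]
244 226 [17 34 62] [458.0115 188.0708  39.9838]
244 230 [13 32 55] [455.9544 188.2845  39.3322]
244 234 [18 32 59] [507.7866 177.6988 155.1324]
244 238 [17 
[... 1756 characters left out ...]
905 174.5619  38.9433]
278 242 [24 39 67] [449.0528 174.6425  38.3383]
278 246 [15 33 62] [447.1105 174.7363  38.1791]
278 250 [22 39 68] [445.2715 174.837   38.254 ]
278 254 [26 39 68] [443.7376 174.9522  38.9092]
278 258 [ 6 20 43] [442.0825 175.0621  39.3435]
282 226 [130 132 133] [441.1237 171.1319   4.167 ]
282 230 [123 125 123] [438.8884 171.2524   4.3523]
282 234 [70 68 69] [436.4716 171.3588   4.1852]
282 238 [70 75 72] [434.0858 171.4713   4.135 ]
282 242 [65 65 62] [431.6292 171.5811   3.9896]
282 246 [65 66 63] [437.3591 172.3194  19.6437]
282 250 [71 71 68] [437.8592 172.6196  24.6402]
282 254 [63 64 61] [438.0017 172.8784  28.7313]
282 258 [64 64 64] [437.4531 173.0786  31.4053]
```

View pics/w3.png

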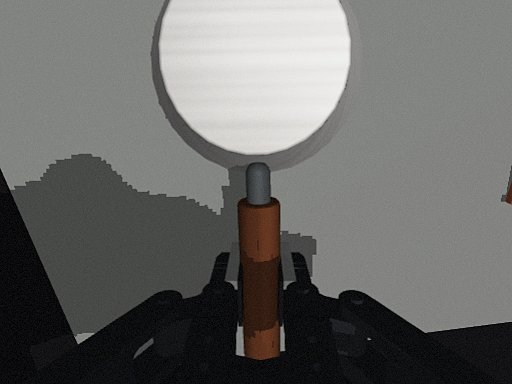

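View pics/s3.png

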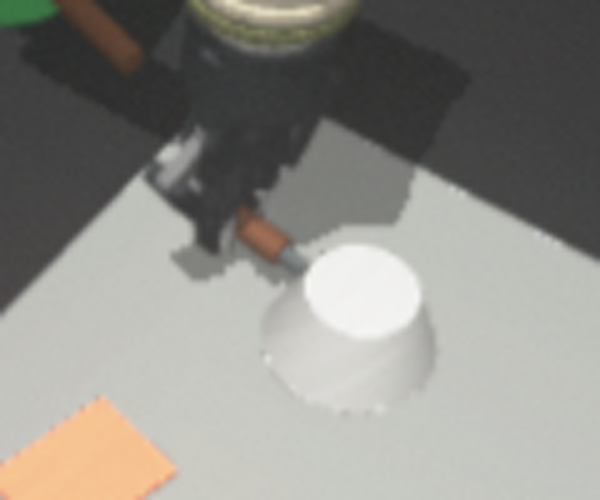

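The grasp is good: the pads lie on both sides of the handle and the tips are at z≈17. My plan has three steps. First, set the pan down mouth-down at a spot where the tool can lie nearly flat along the handle. Then regrip, tilted back. Last, roll the tool half a turn so the pan comes down on the edge of its base.

```bash
cat >> h.py <<'E'
OFF=60  # reported TCP ahead of real grasp point
def pose(g,az,e,flip,off=OFF):
    h=np.array([np.cos(np.radians(az)),np.sin(np.radians(az)),0]);e=np.radians(e)
    t=h*np.cos(e)-np.array([0,0,np.sin(e)]); x=-h*np.sin(e)-np.array([0,0,np.cos(e)])
    return np.array(g)+off*t,R_of(t,x*flip)
E
python3 - <<'E'
from kin import *; from h import *
for c in ([480,190],[500,190],[520,190],[540,190],[500,220]):
  for az in (60,75,90,105):
    h=np.array([np.cos(np.radians(az)),np.sin(np.radians(az))])
    g=np.r_[np.array(c)-88*h,35]
    print(c,az,"V",[np.round(q) for q in ik(*pose(g,az,90,-1),n=6)])
    for e1 in (25,30): print("   G",e1,[np.round(q) for q in ik(*pose(g,az,e1,-1),n=6)])
    tau=np.radians(42); hg=118*np.sin(tau)+16*np.cos(tau)+4
    g2=np.r_[np.array(c)-88*np.cos(tau)*h,hg]
    for e2 in (10,15): print("   D",e2,[np.round(q) for q in ik(*pose(g2,az,e2,1),n=6)])
E
```

```text
[480, 190] 60 V [array([  8.,  -2., 120.,   0.,  63.,  38.])]
   G 25 [array([-38.,  11., 136.,  70.,  73., -56.])]
   G 30 [array([-36.,   5., 138.,  67.,  70., -50.])]
   D 10 [array([-39.,  17., 135.,  77.,  85., 118.])]
   D 15 [array([-38.,  10., 137.,  75.,  82., 123.])]
[480, 190] 75 V [array([  7.,   1., 117.,   0.,  63.,  22.])]
   G 25 [array([-34.,  22., 121.,  60.,  81., -55.])]
   G 30 [array([-32.,  17., 123.,  58.,  78., -51.])]
   D 10 [array([-35.,  27., 120.,  68.,  92., 122.])]
   D 15 [array([-34.,  21., 121.,  66.,  89., 125.])]
[480, 190] 90 V [array([  6.,   4., 113.,   0.,  63.,   6.])]
   G 25 [array([-29.,  32., 106.,  52.,  89., -54.])]
   G 30 [array([-28.,  28., 108.,  50.,  86., -52.])]
   D 10 [array([-30.,  36., 105.,  61., 100., 125.])]
   D 15 [array([-29.,  31., 106.,  58.,  97., 127.])]
[480, 190] 105 V [array([  6.,   7., 110.,  -0.,  63.,  -9.])]
   G 25 [array([-23.,  41.,  91.,  46.,  98., -54.])]
   G 30 [array([-22.,  37.,  93.,  44.,  94., -53.])]
   D 10 [array([-24.,  44.,  89.,  54., 109., 127.])]
   D 15 [array([-23.,  41.,  91.,  52., 1
[... 3764 characters left out ...]
8.,  18., 122.,  61.,  75., -49.])]
   D 10 [array([-30.,  27., 119.,  72.,  90., 123.])]
   D 15 [array([-29.,  22., 120.,  70.,  86., 126.])]
[500, 220] 90 V [array([  9.,   8., 109.,   0.,  63.,   9.])]
   G 25 [array([-25.,  33., 105.,  55.,  87., -52.])]
   G 30 [array([-24.,  29., 106.,  53.,  84., -50.])]
   D 10 [array([-26.,  36., 103.,  64.,  98., 126.])]
   D 15 [array([-25.,  32., 105.,  62.,  95., 128.])]
[500, 220] 105 V [array([  9.,  11., 106.,   0.,  63.,  -6.])]
   G 25 [array([-20.,  42.,  89.,  48.,  96., -52.])]
   G 30 [array([-19.,  38.,  91.,  46.,  93., -50.])]
   D 10 [array([-20.,  45.,  88.,  57., 107., 129.])]
   D 15 [array([-20.,  42.,  89.,  55., 104., 130.])]
```

```bash
python3 - <<'E'
from h import *
delta(*pose([510,112,85],90,90,-1)); delta(*pose([427.2,184.4,85],-4,90,-1))
E
```

```text
delta [ 0.0876  0.0662 -0.0505] [-0.0041 -0.0013 -1.6411] rows>= 8.787814015934982
delta [-0.0001 -0.0002 -0.0501] [-0.0033  0.0019 -0.0005] rows>= 0.8023620736546979
```

```bash
python3 -m crank '[[[0,0,-0.025,0,0,0],[0.01,0.008,-0.05,0,0,-0.1],[0.02,0.015,-0.05,0,0,-0.28],[0.03,0.023,-0.05,0,0,-0.46],[0.04,0.030,-0.05,0,0,-0.64],[0.05,0.038,-0.05,0,0,-0.82],[0.06,0.045,-0.05,0,0,-1.0],[0.07,0.053,-0.05,0,0,-1.18],[0.08,0.060,-0.05,0,0,-1.36],[0.0876,0.0662,-0.05,0,0,-1.54]]]'
python3 - <<'E'
from h import *
delta(*pose([510,112,37],90,90,-1))
p,d=r.snapshot("scene");cv2.imwrite("pics/s4.png",p)
E
```

```text
time: 8.88
tool_pos: [509.2, 111.3, 23.3]
tcp_rot: [-179.8, -0.1, 84.5]
ft_force: [0.1, -0.3, -4.1]
finger_gap: 15.3
delta [0.0006 0.0009 0.0463] [-0.004  -0.0025 -0.0953] rows>= 0.7402642822825354
```

View pics/s4.png

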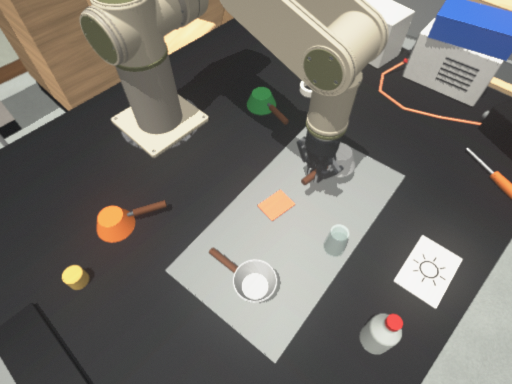

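```bash
python3 -m crank '[[[0.0005,0.001,0.015,0,0,-0.095],[0.0005,0.001,0.03,0,0,-0.095],[0.0005,0.001,0.04,0,0,-0.095],[0.0005,0.001,0.045,0,0,-0.095],[0.0005,0.001,0.048,0,0,-0.095],[0.0005,0.001,0.048,0,0,-0.095]]]'
```

```text
time: 9.68
tool_pos: [511.0, 111.3, -24.3]
tcp_rot: [-179.8, -0.1, 90.5]
ft_force: [-0.4, 1.2, -2.4]
finger_gap: 15.2
```

```bash
python3 -m crank '[[[0,0,0,0,0,0],[0,0,0,0,0,0],[0,0,0,0,0,0]]]' 0.4
python3 - <<'E'
from h import *
k=r.get_calibration("wrist");p,d=r.snapshot("wrist");cv2.imwrite("pics/w5.png",p)
for x in r.landmark_of("pan_grip","wrist")[:2]: print(x,onz("wrist",x["pixel"],34,k))
for x in r.landmark_of("pan_center","wrist")[:2]: print(x,onz("wrist",x["pixel"],27,k))
s=r.sense()
sl=p.astype(int); m=((sl[...,2]-sl[...,0]>25)&(sl[...,1]<100)).astype(np.uint8)
ys,xs=np.nonzero(m[:,220:300]);
for y in (215,240,300,345):
    c=np.nonzero(m[y,220:300])[0]+220
    if len(c): print(y,c.min(),c.max(),onz("wrist",(c.mean(),y),34+7,k), dep("wrist",(int(c.mean()),y),d,k))
print(s['tool_pos'],s['tcp_rot'],s['finger_gap'])
E
```

```text
time: 10.05
tool_pos: [511.6, 111.4, -23.7]
tcp_rot: [-179.9, -0.2, 90.5]
ft_force: [-0.4, 0.1, -1.0]
finger_gap: 51.6
{'pixel': [260.2, 281.1], 'conf': 0.87} [512.0294 109.9804  34.    ]
{'pixel': [251.6, 66.9], 'conf': 0.77} [507.9111 201.5609  27.    ]
215 238 277 [510.8455 145.2897  41.    ] [510.4698 146.0207  42.8758]
240 239 276 [510.717  134.1963  41.    ] [510.5265 135.1431  42.9468]
300 241 277 [511.5472 104.9057  41.    ] [511.5462 106.3247  42.9172]
345 241 278 [511.959   80.0624  41.    ] [511.7209  81.9271  42.9558]
[511.1554 111.3062 -24.1073] [-179.8539   -0.144    90.4994] 51.59979887392273
```

View pics/w5.png

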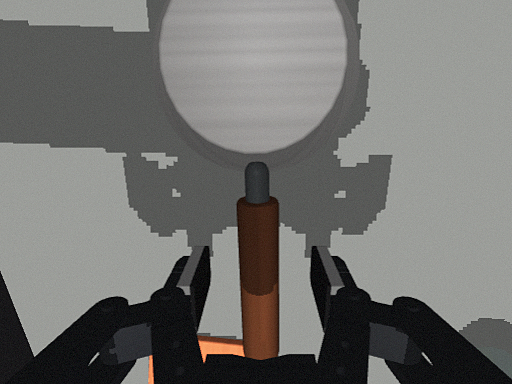

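```bash
python3 -m crank '[[[0.0107,0,-0.001,0,0.18,0],[0.0211,0,-0.0038,0,0.36,0],[0.0308,0,-0.0085,0,0.54,0],[0.0396,0,-0.0149,0,0.72,0],[0.047,0,-0.0227,0,0.9,0],[0.0529,0,-0.0317,0,1.08,0],[0.0529,0,-0.0317,0,1.08,0],[0.0529,0,-0.0317,0,1.08,0]]]'
python3 - <<'E'
from h import *
delta(*pose([511,112,34.5],90.5,28,-1))
k=r.get_calibration("wrist");p,d=r.snapshot("wrist");cv2.imwrite("pics/w6.png",p)
p,d=r.snapshot("scene");cv2.imwrite("pics/s6.png",p)
E
```

```text
time: 11.2
tool_pos: [511.2, 163.9, 7.6]
tcp_rot: [-179.7, -61.8, 90.2]
ft_force: [-0.2, -0.7, 0.7]
finger_gap: 51.2
delta [-0.0006 -0.0007  0.0016] [-0.0011  0.0027 -0.0021] rows>= 0.029577814831750236
```

View pics/w6.png

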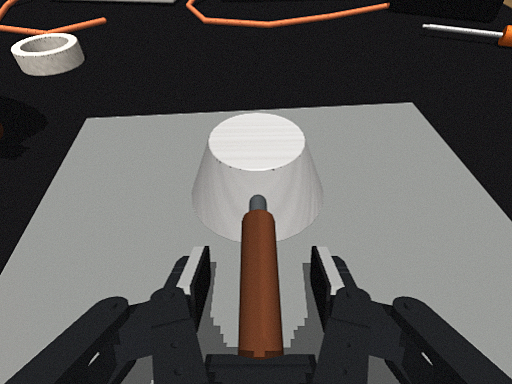

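View pics/s6.png

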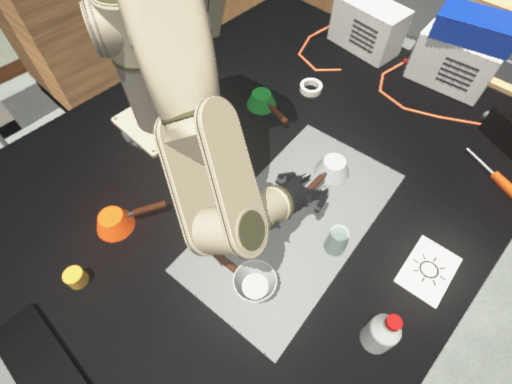

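```bash
python3 -m crank '[[[0,0,0.001,0,0,0],[0,0,0.001,0,0,0],[0,0,0.001,0,0,0],[0,0,0.001,0,0,0]]]' 1 120 && python3 -m crank '[[[0.02,0,-0.01,0,0,0],[0.05,0,-0.027,0,0,0],[0.088,0,-0.047,0,0,0],[0.088,0,-0.047,0,0,0]]]'
python3 - <<'E'
from h import *
k=r.get_calibration("wrist");p,d=r.snapshot("wrist");cv2.imwrite("pics/w7.png",p)
E
```

```text
time: 11.8
tool_pos: [512.5, 165.2, 9.9]
tcp_rot: [179.7, -61.9, 90.9]
ft_force: [-1.1, -0.9, 7.0]
finger_gap: 15.0
time: 12.3
tool_pos: [514.1, 164.4, 111.9]
tcp_rot: [179.0, -61.6, 91.4]
ft_force: [0.5, -0.2, -4.1]
finger_gap: 15.1
```

View pics/w7.png

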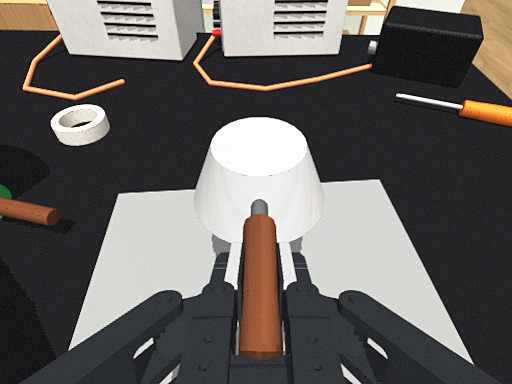

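```bash
python3 -m crank '[[[0,0,0,0,0,0.17],[0,0,0,0,0,0.35],[0,0,0,0,0,0.53],[0,0,0,0,0,0.71],[0,0,0,0,0,0.89],[0,0,0,0,0,1.07],[0,0,0,0,0,1.25],[0,0,0,0,0,1.43],[0,0,0,0,0,1.61],[0,0,0,0,0,1.79]]]'
python3 - <<'E'
from h import *
delta(*pose([511,112,140],90.5,28,1)); delta(*pose([511,112,140],90.5,14,1)); print(r.sense()['joint_pos'])
E
```

```text
time: 13.6
tool_pos: [511.6, 165.0, 107.5]
tcp_rot: [-118.9, 11.2, -5.6]
ft_force: [-0.5, -0.1, -4.4]
finger_gap: 15.3
delta [-0.0019 -0.0035 -0.0021] [ 0.0043 -0.0044  1.3478] rows>= 7.217211683327518
delta [-0.0051 -0.0176 -0.0039] [ 0.1689 -0.2105  1.3403] rows>= 7.320801906269194
[-25.5441  20.0971 104.6737  52.3267  92.7121  60.408 ]
```

Next I finish the roll and flatten the tool pitch to 14° in the same move.

```bash
python3 -m crank '[[[-0.0006,-0.0022,-0.0005,0.021,-0.026,0.168],[-0.0013,-0.0044,-0.001,0.042,-0.053,0.335],[-0.0019,-0.0066,-0.0015,0.063,-0.079,0.503],[-0.0026,-0.0088,-0.002,0.084,-0.105,0.67],[-0.0032,-0.011,-0.0024,0.106,-0.132,0.838],[-0.0038,-0.0132,-0.0029,0.127,-0.158,1.005],[-0.0045,-0.0154,-0.0034,0.148,-0.184,1.173],[-0.0051,-0.0176,-0.0039,0.169,-0.21,1.34],[-0.0051,-0.0176,-0.0039,0.169,-0.21,1.34]]]'
python3 - <<'E'
from h import *
delta(*pose([511,112,140],90.5,14,1)); print(r.sense()['joint_pos'])
k=r.get_calibration("wrist");p,d=r.snapshot("wrist");cv2.imwrite("pics/w8.png",p)
k=r.get_calibration("scene");p,d=r.snapshot("scene");cv2.imwrite("pics/s8.png",p);np.save("s8.npy",d)
p,d=r.snapshot("top");cv2.imwrite("pics/t8.png",p);np.save("t8.npy",d)
E
```

```text
time: 14.72
tool_pos: [509.1, 170.7, 123.2]
tcp_rot: [179.3, 76.0, -90.2]
ft_force: [0.1, 0.6, -4.1]
finger_gap: 15.1
delta [-0.0021 -0.0013 -0.0011] [ 0.0004  0.0003 -0.0029] rows>= 0.0432356458647294
[-28.4836  30.2501 101.8125  59.7676 100.8052 131.5502]
```

View pics/w8.png

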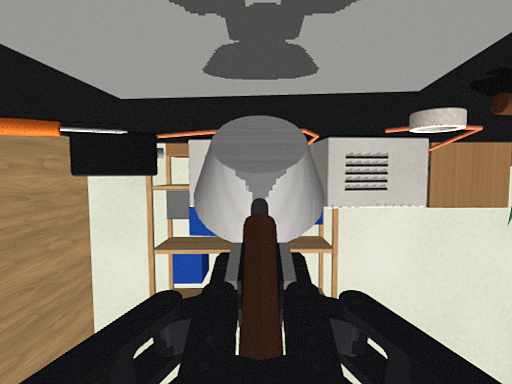

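View pics/s8.png

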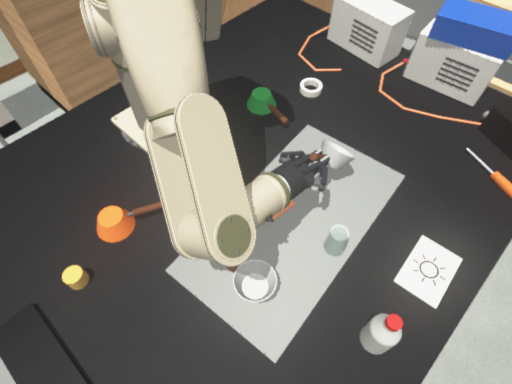

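```bash
python3 -m crank '[[[0.015,0,0.0037,0,0,0],[0.028,0,0.007,0,0,0],[0.035,0,0.0087,0,0,0],[0.038,0,0.0095,0,0,0],[0.038,0,0.0095,0,0,0]]]'
python3 - <<'E'
from h import *
p,d=r.snapshot("wrist");cv2.imwrite("pics/w9.png",p)
k=r.get_calibration("scene");p,d=r.snapshot("scene");cv2.imwrite("pics/s9.png",cv2.resize(p[120:240,260:410],None,fx=4,fy=4,interpolation=cv2.INTER_CUBIC))
E
```

```text
time: 15.5
tool_pos: [510.4, 170.4, 85.4]
tcp_rot: [-179.4, 76.0, -88.9]
ft_force: [1.4, -1.0, -3.6]
finger_gap: 15.8
```

View pics/s9.png

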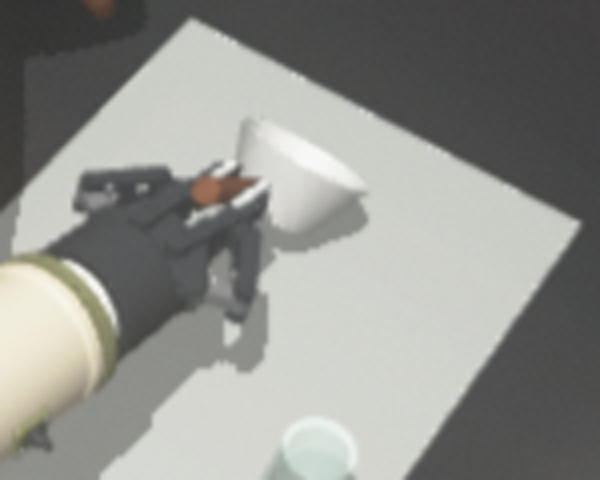

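View pics/w9.png

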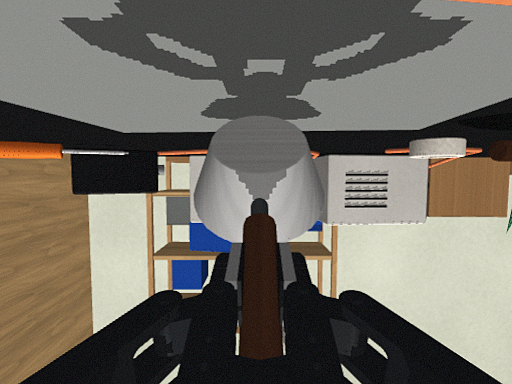

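```bash
for i in 1 2 3; do python3 -m crank '[[[0.002,0,0.0005,0,0,0],[0.002,0,0.0005,0,0,0]]]'; done
```

```text
time: 15.85
tool_pos: [510.7, 170.2, 83.8]
tcp_rot: [-179.2, 75.9, -88.7]
ft_force: [0.0, 0.1, -4.0]
finger_gap: 15.3
time: 16.1
tool_pos: [510.6, 170.2, 81.6]
tcp_rot: [-179.2, 75.9, -88.7]
ft_force: [-0.9, -0.1, -4.5]
finger_gap: 15.2
time: 16.35
tool_pos: [510.6, 170.3, 79.4]
tcp_rot: [-179.3, 75.9, -88.7]
ft_force: [0.5, -0.4, -4.3]
finger_gap: 15.4
```

```bash
for i in 1 2 3; do python3 -m crank '[[[0.002,0,0.0005,0,0,0],[0.002,0,0.0005,0,0,0]]]'; done; python3 - <<'E'
from h import *
p,d=r.snapshot("wrist");cv2.imwrite("pics/w10.png",p[60:260,120:400])
k=r.get_calibration("wrist")
for px in [(258,120),(258,130),(258,150),(258,170),(230,135),(290,135),(258,113),(258,108)]: print(px,dep("wrist",px,d,k))
E
```

```text
time: 16.6
tool_pos: [510.8, 170.1, 78.2]
tcp_rot: [-179.1, 76.0, -88.6]
ft_force: [-0.9, -3.2, 3.8]
finger_gap: 15.5
time: 16.85
tool_pos: [511.1, 169.7, 77.7]
tcp_rot: [-178.8, 76.1, -88.2]
ft_force: [-2.9, -6.6, 8.9]
finger_gap: 15.2
time: 17.1
tool_pos: [511.2, 169.4, 77.5]
tcp_rot: [-178.5, 76.3, -87.9]
ft_force: [-3.7, -6.6, 9.7]
finger_gap: 15.5
(258, 120) [513.1822 189.5509   5.9812]
(258, 130) [513.1669 180.6843  13.9588]
(258, 150) [513.1416 164.181   28.2401]
(258, 170) [513.1193 150.1764  40.5156]
(230, 135) [531.1809 175.8959  17.9329]
(290, 135) [492.5641 175.5509  17.6788]
(258, 113) [513.2469 174.6796   4.1123]
(258, 108) [513.3029 158.9071   4.2497]
```

View pics/w10.png

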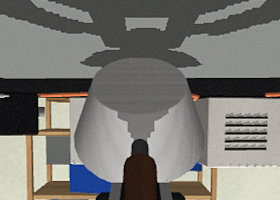

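```bash
python3 -m crank '[[[-0.001,0,-0.025,0,0,0],[-0.001,0,-0.08,0,0,0],[-0.001,0,-0.13,0,0,0],[-0.001,0,-0.13,0,0,0]]]' 0
python3 - <<'E'
from h import *
p,d=r.snapshot("wrist");cv2.imwrite("pics/w11.png",p)
p,d=r.snapshot("scene");cv2.imwrite("pics/s11.png",p)
E
```

```text
time: 17.65
tool_pos: [514.0, 39.8, 110.3]
tcp_rot: [-177.6, 76.1, -87.3]
ft_force: [-0.6, -0.6, 0.3]
finger_gap: 85.0
```

View pics/w11.png

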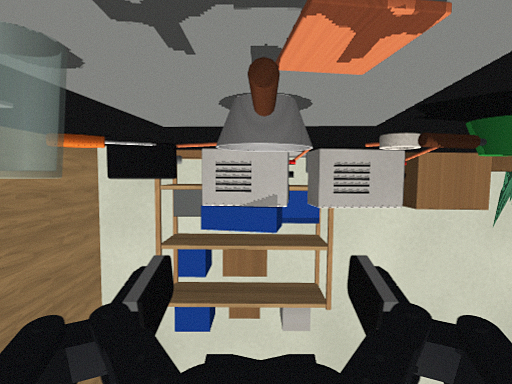

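View pics/s11.png

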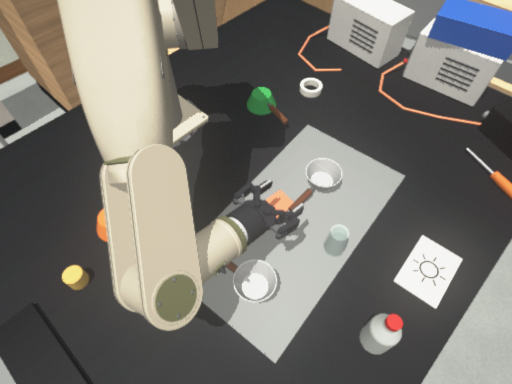

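```bash
python3 -m crank '[[[-0.04,0,-0.01,0,0,0],[-0.08,0,-0.02,0,0,0],[-0.12,0,-0.03,0,0,0],[-0.145,0,-0.036,0,0,0],[-0.145,0,-0.036,0,0,0]]]'
python3 - <<'E'
from h import *
D={}
for c in ("scene","top"):
    p,d=r.snapshot(c);cv2.imwrite(f"pics/{c}12.png",p)
    for t in ("pan_center","spare_center"):
        for x in r.landmark_of(t,c)[:4]: print(c,t,x,onz(c,x["pixel"],27))
E
```

```text
time: 18.38
tool_pos: [511.7, 43.7, 259.8]
tcp_rot: [-177.8, 76.2, -87.2]
ft_force: [-0.0, -0.3, -0.7]
finger_gap: 85.4
scene pan_center {'pixel': [322.2, 176.1], 'conf': 0.88} [508.5023 155.2848  27.    ]
scene pan_center {'pixel': [261.3, 98.9], 'conf': 0.68} [183.0706 264.5949  27.    ]
scene spare_center {'pixel': [254.1, 286.2], 'conf': 0.96} [ 586.2212 -187.9879   27.    ]
top pan_center {'pixel': [184.3, 151.1], 'conf': 0.94} [502.0406 154.1215  27.    ]
top pan_center {'pixel': [130.2, 287.5], 'conf': 0.61} [178.3645 268.2724  27.    ]
top spare_center {'pixel': [223.3, 152.4], 'conf': 0.16} [501.3353  61.8248  27.    ]
```

View pics/scene12.png

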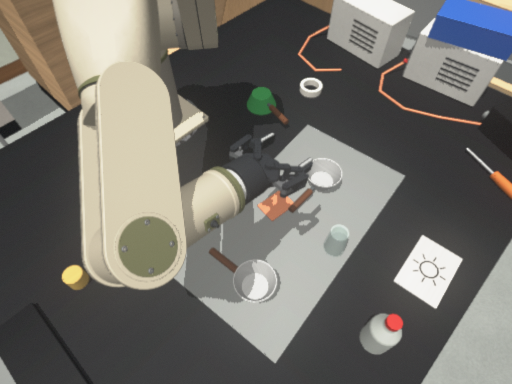

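View pics/top12.png

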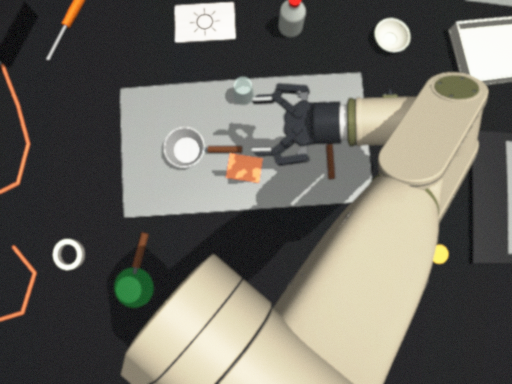

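```bash
python3 - <<'E'
from h import *
k=r.get_calibration("top");p,d=r.snapshot("top")
Q=np.array([[*(lambda o,v:o+v*d[y,x])(*ray("top",(x,y),k)),x,y] for y in range(120,180) for x in range(155,213)])
q=Q[(Q[:,2]>44)&(Q[:,2]<60)]; print("rim",len(q),q[:,:3].min(0),q[:,:3].max(0),q[:,:3].mean(0))
A=np.c_[q[:,:2]-q[:,:2].mean(0),np.ones(len(q))]; print("tilt",np.linalg.lstsq(A,q[:,2],rcond=None)[0])
c=q[:,:2].mean(0); f=Q[np.hypot(*(Q[:,:2]-c).T)<20]; A=np.c_[f[:,:2]-c,np.ones(len(f))];print("floor",np.linalg.lstsq(A,f[:,2],rcond=None)[0])
print(r.sense()['time']); r.hand_in()
E
```

```text
rim 239 [462.925  105.2942  44.0183] [555.7353 201.228   53.1848] [512.2118 155.4476  48.0873]
tilt [-0.003  -0.0053 48.0873]
floor [ 0.0132  0.0122 10.9896]
18.725
the job is handed in; nothing more can be done
```

The upside-down pan now stands right way up on the mat, at about (512, 155). I handed the job in at 18.7 s.

**What I did:** I gripped the handle from above and set the pan down mouth-down, with its handle turned sideways. I then regripped it with the tool tilted back and rolled it half a turn. I lowered it until the edge of its base touched the mat, with the pan tilted about 42°. Then I let go and backed away, and it settled on its base.

**Last checks:**
- **Pan:** the rim is level to within 0.5° at about 48 mm (50 expected), and it measures about 93 to 96 mm across.
- **Handle:** the handle points towards the copper blank but lies beside it, not on it, in the top picture.
- **Spare pan:** it looked unmoved in the scene picture, 2 px from its first reading. The top camera could not confirm this, because the arm hid that pan.
- **Beaker:** it is at the same place in the top picture as at the start.
- **Gripper:** it is open and well clear of everything.

**What disagreed:**
- **Missed grasp:** the first grasp shut above the handle. The real fingertips ended about 41 mm short of the reported TCP, so I corrected for that from the depth pictures.
- **Finger gap:** it read about 15 mm on the 18 mm handle, but the grip held.
- **Contact force:** it rose to about 12 N as the base touched the mat.

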